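# Unlock the test fixture's carriage and hold it unlocked

## Robot

A 7-joint arm with a two-finger parallel gripper is mounted at the origin on the work surface. World frame = base frame: x ahead of the robot, y to its left, z up, the work surface at z = 0. Lengths are in m, angles in rad, forces in N, time in s.
With the tool pointing down it reaches from about 0.425 to 1.025 m from the base axis. Payload 9.4 kg.
Tool frame: the origin (TCP) lies midway between the tips of the shut fingers; the grasp point (between the pads) lies 19 mm behind it (bot.grip_depth is the distance from the TCP to the grasp point, in m); x points along the fingers, y is the direction in which the jaws open and shut, and the axes are right-handed (so a half turn about x gives the same grasp; the last joint's range is limited). The gripper opens to 85 mm and grips with 20 to 120 N. Pads are 22 mm wide; open, the fingers measure 114 mm over their backs; the gripper's body (76 mm by 85 mm) begins 54 mm behind the grasp point. The pads swing forward as they close: fully open they stand 13 mm farther back than shut.
Start: joints at [-1.235, 0.599, -0.003, 1.599, 0.002, 0.943, -0.08], TCP at [0.291, 0.664, 0.231] pointing down, gripper open.
Joint ranges: [-2.57, 2.57], [-0.35, 1.97], [-1.29, 1.29], [0.11, 2.56], [-1.05, 4.19], [0.11, 1.86], [-2.63, 2.63]. Speed limits (rad/s): [2.22, 2.22, 3.01, 3.01, 3.14, 3.14, 3.14].

## Interface

Orientations are given as a unit quaternion [w, x, y, z].
In Python, from plant import bot, eyes gives the robot as it stands. The module is installed in compiled form; this text tells all that it offers.
- The arm moves only by the tool apply_moves, never from a script. Its argument "targets" is a list of rows, each a list of 3 entries, a list of its own where there are three numbers: the opening in per cent of the stroke, from 0 (shut) to 100 (fully open), then the shift along the tool's x, y, z in mm, then the turn, a rotation vector about the tool's x, y, z in rad. In form: [[claw, [tx, ty, tz], [rx, ry, rz]], ...]. A call has 1 to 8 rows; each row is the pose to reach, as a shift and turn from the pose commanded when the call began, along the tool's axes at that moment; what a row does not reach only later rows make up. A row lasts 1/12 s, in which the tool goes at most 41.7 mm and 7.16 degrees, less where a joint would pass 70% of its speed; a pose out of reach is approached as far as the arm can. A call with a gripper value outside its range is refused whole. The fingers move at their own pace and stop on an object; the grip force is fixed at half the most. Time passes only in rows, so rows that repeat a pose let the fingers close. It gives the time, the measured TCP pose, the force and the opening at its end, in the units of the state.
- bot.state(): the state, without advancing time (a new reading comes with each control period).
- eyes.read_camera(name): name is "scene" or "side" or "wrist"; returns a dict with "pixels" (400x640x3 uint8, blue, green, red), "fx", "fy", "cx", "cy" (pixels), "eye" and "attitude" of the camera in the world; the wrist camera has in their place "tool_from_camera" (4x4, takes a point from camera to tool coordinates, whose origin is the TCP and whose axes are the tool frame's). Camera axes: x right, y down, z forward; pixel columns grow to the right and rows downward; lengths in m; the calibration is good to about 2 mm. A picture is of the moment at which its call begins: read the wrist's pose just before it. There is no depth.
- bot.finish_job(): hands the job in, once; it reports no verdict.
The state is a dict: "time_s": time; "q": joint angles; "qvel": joint speeds; "joint_torque": joint torques, N m; "position": TCP position; "tcp_rot": TCP orientation; "force": force on the tool from outside, world axes, zero at the start; "ft_torque": the same for the moment, N m; "opening": opening from 0.0 (shut) to 1.0 (fully open).
Only numpy, scipy, OpenCV 4.12 (cv2) and the standard library are available. Lean on these libraries where they do the work, as an engineer would, in place of code of your own. Each camera call takes 0.05 s, during which the arm holds its last target.

## Task

On the board test fixture, unclip the white guard by lifting it straight up off the rail and stand it upright on its legs in the middle of the empty metal tray. Then pull the index plunger that was under it straight up, fully back to its stop, and finish while still holding it there in the gripper, so that its pin stays clear of the hole. Leave the other plunger seated and do not disturb the loose things on the bench.

Things in the scene. Friction and masses are not known exactly. Their poses are not given: they have to be found in the camera images.
- fixture: fixed test fixture: grey base plate 160 (x) x 200 (y) x 10 mm; along its y, over the middle, an aluminium rail 50 mm wide (x), 195 mm long, top 50 mm above the bench. Two like index plungers stand on it at y = +45 and -45 mm, x = 0. Low ridges (top at 56 mm) cross the rail 26 mm either side of each plunger. Origin: underside centre, on the bench; z up, x across the rail, away from the robot.
- guard_center (a point): loose white saddle-shaped guard (about 0.14 kg) clipped over the rail at y = +45 mm, hiding one knob; 66 (x) x 44 (y) x 113 mm high, stands on its two legs. Point: its centre, 56.5 mm above its feet. Clipped on, axes as the fixture's, feet 28 mm above the bench. Two sprung balls in the rail's sides hold it: it snaps free upward at a pull of about 10 N; legs clear the rail after 22 mm of lift, the knob after 65 mm.
- guard_tab (a point): centre of the grip tab on top of the guard, 36.5 mm above the guard's centre: 12 mm thick along the guard's x, 30 mm along its y, 40 mm high; the guard's flat top (66 x 44 mm) lies 20 mm below this point. Axes: the guard's.
- knob_center (a point): the plunger knob under the guard: black, 28 mm diameter, 22 mm high, on a 16 mm neck; axis upright. Point: the knob's centre, on the axis, half-way up, 77 mm above the bench when seated; the knob spans 66 to 88 mm above the bench.
- plunger (a joint): the plunger under the guard: 0 = pin seated in its hole, grows (m) as the knob is pulled straight up; stop at 0.016 = fully back. Its spring pushes it home with about 6 N at 0 and 11 N at 0.016; let go, it snaps back.
- other_plunger (a joint): the bare second plunger at y = -45 mm on the fixture, same kind and size; 0 = seated, grows (m) when pulled up; to be left alone.
- tray: empty aluminium tray, fixed to the bench, to the left or the right of the fixture: 150 (x) x 130 (y) x 26 mm, walls and floor 4 mm thick. Origin: centre of the underside, on the bench. (The like-sized plastic bin on the other side, 36 mm high, with compartments of small parts, is not it.)
- screwdriver_grip (a point): loose screwdriver lying on the bench, 160 mm long; point on its handle
- tape_roll: loose roll of tape lying flat, 68 mm diameter, 19 mm high; origin at its underside
- jar: loose small amber jar, 48 mm diameter, 55 mm high; origin at its underside
- board: loose small circuit board lying flat, 60 x 40 mm; origin at its underside
There are look-alikes about, which are no part of the job. Of the things that look like the part that bears guard_center, the largest one is meant.

How it is judged:
By the outcome, as a careful person would: the job done as asked, in the order asked, and still so for the second after the job is handed in, while the arm keeps its last pose, push and grip.
It also fails if it takes over 48 s, if anything falls off the work surface, if the arm or the gripper's body presses on something with over 40 N, if the wrist force passes 120 N, or if a joint passes its speed limit or range.

## Working session

There is one attempt and no reset: what is moved stays moved. The work goes in short steps, Python scripts to look and compute and a tool call to move; the robot and the scene stay as the last step left them, time stands still between calls to the robot, and variables do not carry over. Pictures are saved under pics/ and viewed, and the job is handed in when it is done.

Besides the shell and the picture viewer there is one more tool, called after "Request:" by a JSON object that holds its "method" and its "body", one argument or row to a line. apply_moves: Moves the arm, as the interface text tells. Its arguments: {"type":"object","properties":{"targets":{"type":"array"}},"required":["targets"]}

```bash
mkdir -p pics; python3 - <<'E'
from plant import bot, eyes
import cv2
s=bot.state();print(s)
for n in ("scene","side","wrist"):
    c=eyes.read_camera(n); cv2.imwrite(f"pics/{n}0.png",c["pixels"]); print(n,{k:v for k,v in c.items() if k!="pixels"})
E
```

```text
{'time_s': 0.0, 'q': array([-1.23471051,  0.60013743, -0.00253219,  1.60014492,  0.00181542,
        0.94290118, -0.07980889]), 'qvel': array([ 5.37615522e-05, -1.50359118e-03,  3.57050094e-04, -3.15268397e-03,
       -1.30234949e-03,  1.26298083e-03,  3.04637105e-04]), 'joint_torque': array([ 9.55526375e-04, -7.76453090e+01,  1.56539686e+00, -2.58001399e+01,
        1.23689885e-02,  9.28950700e-03, -1.55344486e-05]), 'position': array([0.29067594, 0.66365262, 0.23040286]), 'tcp_rot': array([ 0.69204508,  0.14433184,  0.69216064, -0.14544953]), 'force': array([-0.22541733, -0.07962554, -0.3883884 ]), 'ft_torque': array([ 0.0373228 , -0.01288511,  0.01322919]), 'opening': 1.0061964941717603}
scene {'fx': 361.6717414120915, 'fy': 361.6717414120915, 'cx': 324.1012586221671, 'cy': 197.76603405081377, 'eye': array([ 1.19161116, -0.0663224 ,  0.54122412]), 'attitude': array([-0.34957833,  0.64387983,  0.60321173, -0.31519733])}
side {'fx': 370.6776139024777, 'fy': 370.6776139024777, 'cx': 318.7797260085025, 'cy': 196.78318010602075, 'eye': array([0.50707014, 0.565164  , 0.82233208]), 'attitude': array([ 0.01447051, -0.02419154,  0.94587953, -0.32329133])}
wrist {'fx': 307.7469768106819, 'fy': 307.7469768106819, 'cx': 315.7854400668844, 'cy': 199.35609994899994, 'tool_from_camera': array([[-3.41465552e-04, -3.27113671e-01,  9.44984936e-01,
        -1.41779042e-01],
       [ 9.99999728e-01,  5.05720506e-04,  5.36403842e-04,
         3.25878234e-04],
       [-6.53363290e-04,  9.44984863e-01,  3.27113409e-01,
        -8.47574799e-02],
       [ 0.00000000e+00,  0.00000000e+00,  0.00000000e+00,
         1.00000000e+00]])}
```

View pics/scene0.png

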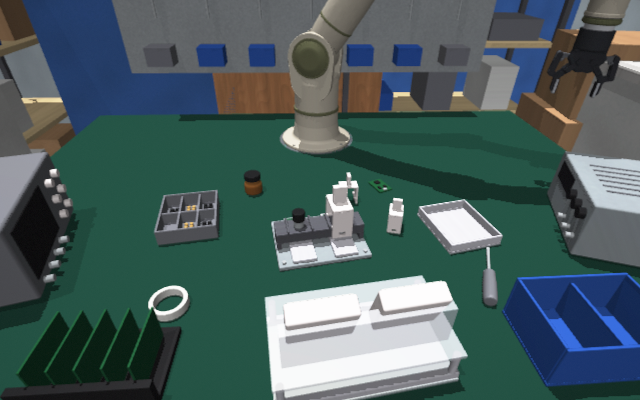

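View pics/side0.png

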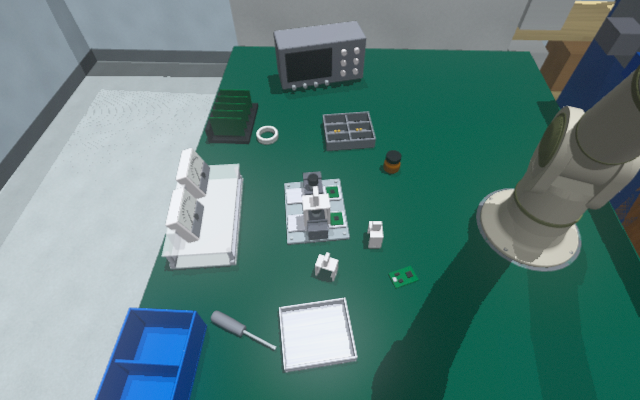

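View pics/wrist0.png

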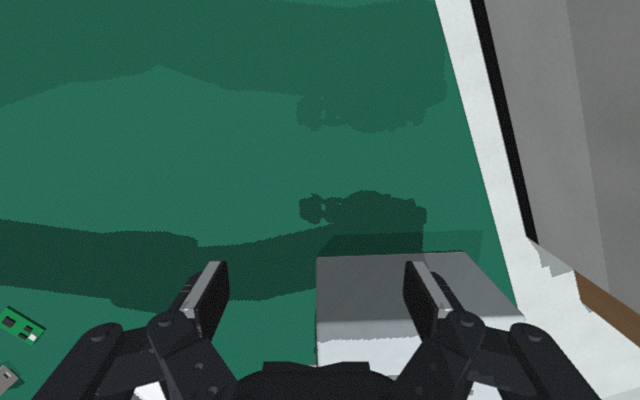

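The scene view shows the guard on its rail at about (340,215), the tray at (458,226), and two smaller look-alikes at (347,190) and (396,215). The side view shows the guard at about (316,205) and the tray at (317,335). I'll enlarge these areas to pick corners.

```bash
cat > h.py <<'E'
import numpy as np, cv2
from scipy.spatial.transform import Rotation as R
def rot(q): return R.from_quat([q[1],q[2],q[3],q[0]]).as_matrix()
def pose(c,s=None):
    if "eye" in c: return np.array(c["eye"]),rot(c["attitude"])
    T=c["tool_from_camera"];Rt=rot(s["tcp_rot"])
    return s["position"]+Rt@T[:3,3],Rt@T[:3,:3]
def ray(c,uv,s=None):
    e,A=pose(c,s); d=A@np.array([(uv[0]-c["cx"])/c["fx"],(uv[1]-c["cy"])/c["fy"],1]); return e,d/np.linalg.norm(d)
def proj(c,P,s=None):
    e,A=pose(c,s); p=A.T@(np.asarray(P)-e); return np.array([c["fx"]*p[0]/p[2]+c["cx"],c["fy"]*p[1]/p[2]+c["cy"]])
def atz(c,uv,z,s=None):
    e,d=ray(c,uv,s); return e+d*(z-e[2])/d[2]
def tri(rs):
    M=np.zeros((3,3));b=np.zeros(3)
    for e,d in rs:
        Q=np.eye(3)-np.outer(d,d);M+=Q;b+=Q@e
    p=np.linalg.solve(M,b); return p,[np.linalg.norm(np.cross(p-e,d)) for e,d in rs]
def crop(img,x0,y0,x1,y1,k,name):
    o=cv2.resize(img[y0:y1,x0:x1],None,fx=k,fy=k,interpolation=cv2.INTER_CUBIC); cv2.imwrite(name,o)
E
python3 - <<'E'
import cv2; from h import crop
a=cv2.imread("pics/scene0.png");b=cv2.imread("pics/side0.png")
crop(a,260,165,420,275,5,"pics/sc1.png")
crop(a,400,190,520,260,6,"pics/sc2.png")
crop(b,270,160,370,250,6,"pics/sd1.png")
crop(b,265,285,370,375,6,"pics/sd2.png")
E
```

```text
(no output)
```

View pics/sc1.png

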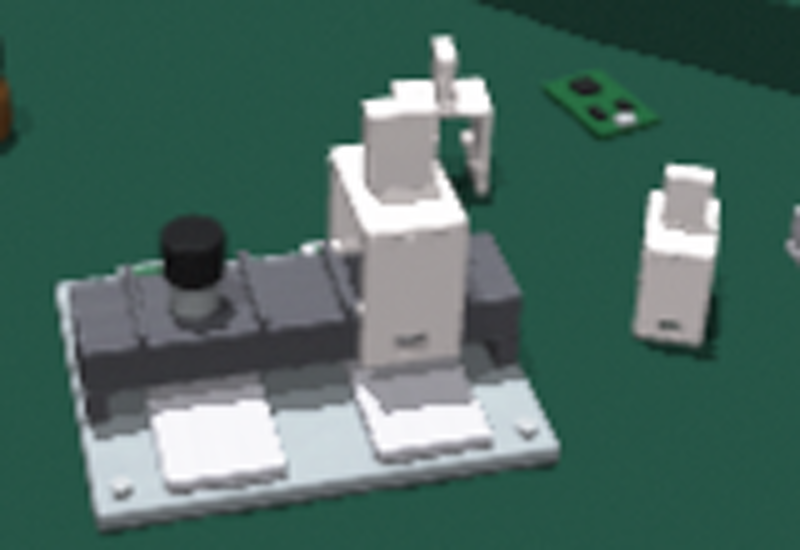

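View pics/sc2.png

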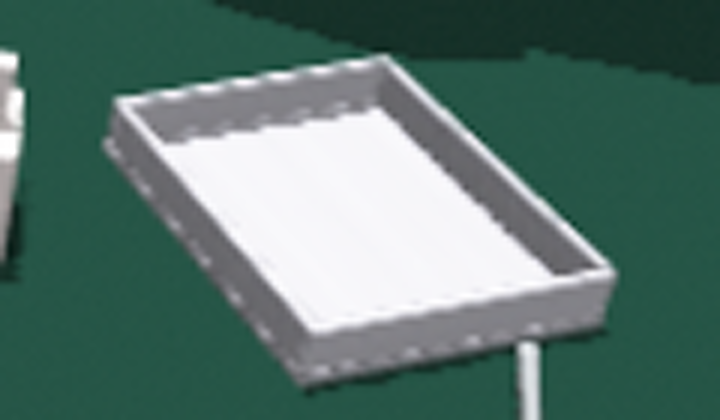

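View pics/sd1.png

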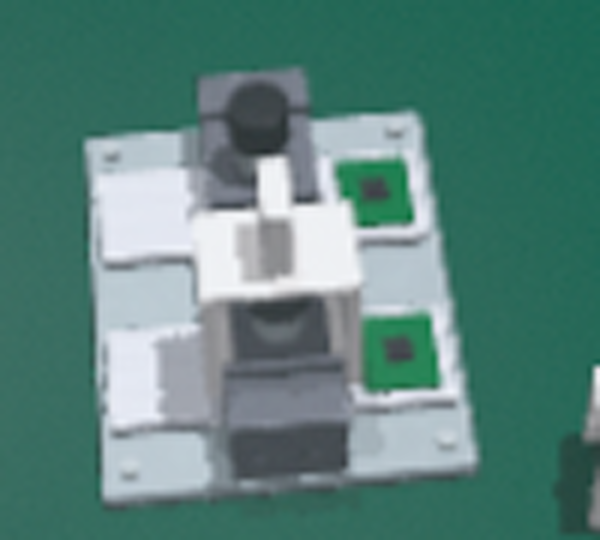

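View pics/sd2.png

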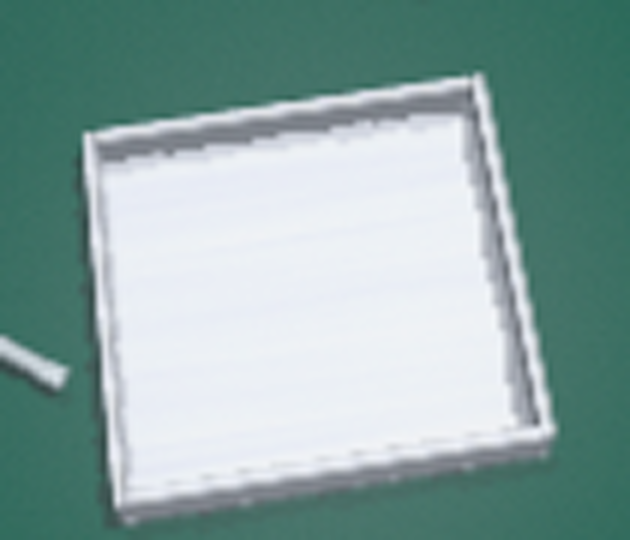

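```bash
cat > fit.py <<'E'
from plant import eyes
from h import *
from scipy.optimize import least_squares
C=eyes.read_camera("scene");D=eyes.read_camera("side")
f=lambda x0,y0,k:(lambda p:((p[0]+.5)/k-.5+x0,(p[1]+.5)/k-.5+y0))
s1=f(260,165,5);s2=f(400,190,6);d1=f(270,160,6);d2=f(265,285,6)
# tray top
T={(-1,-1):((117,100),(480,78)),(-1,1):((383,57),(550,432)),(1,1):((613,272),(120,505)),(1,-1):((310,335),(88,135))}
pts=[]
for k,(a,b) in T.items():
    p,r=tri([ray(C,s2(a)),ray(D,d2(b))]);pts.append(p);print("tray",k,p.round(4),np.round(r,4))
print("c",np.mean(pts,0))
G={(1,-1):((370,230),(195,215)),(1,1):((467,220),(203,302)),(-1,-1):((330,150),(352,203))}
for k,(a,b) in G.items():
    p,r=tri([ray(C,s1(a)),ray(D,d1(b))]);print("gtop",k,p.round(4),np.round(r,4))
F={(1,-1):((98,515),(87,142)),(1,1):((558,448),(105,497))}
for k,(a,b) in F.items():
    p,r=tri([ray(C,s1(a)),ray(D,d1(b))]);print("fix",k,p.round(4),np.round(r,4))
def fit(obs):
    def res(v):
        c,s=np.cos(v[3]),np.sin(v[3]);o=[]
        for (x,y,z),cam,uv in obs:
            o+=list(proj(cam,[v[0]+c*x-s*y,v[1]+s*x+c*y,v[2]+z])-uv)
        return o
    r=least_squares(res,[.75,0,0,0],loss='soft_l1');print(r.x.round(4),np.degrees(r.x[3]).round(2),'res',np.array(r.fun).reshape(-1,2).round(1).tolist());return r.x
print("tray fit");o=[]
for k,(a,b) in T.items():
    o+=[((k[0]*.075,k[1]*.065,.026),C,s2(a)),((k[0]*.075,k[1]*.065,.026),D,d2(b))]
fit(o)
print("fixture fit");o=[]
for k,(a,b) in F.items():
    P=(k[0]*.08,k[1]*.1,.010);o+=[(P,C,s1(a)),(P,D,d1(b))]
o+=[((-.08,-.1,.01),D,d1((415,115))),((-.08,.1,.01),D,d1((478,467)))]
fit(o)
for k,(a,b) in G.items():
    P=(k[0]*.033,.045+k[1]*.022,.101);o+=[(P,C,s1(a)),(P,D,d1(b))]
o+=[((-.033,.067,.101),D,d1((360,285)))]
fit(o); fit(o[6:])
E
python3 fit.py
```

```text
tray (-1, -1) [0.4764 0.2321 0.0262] [0.0007 0.0007]
tray (-1, 1) [0.451  0.3563 0.0262] [0.0009 0.0009]
tray (1, 1) [0.5946 0.387  0.0251] [0.0005 0.0005]
tray (1, -1) [0.6209 0.2606 0.0233] [0.0003 0.0003]
c [0.53573341 0.30900503 0.02519675]
gtop (1, -1) [0.5875 0.0053 0.1016] [0.0005 0.0005]
gtop (1, 1) [0.5806 0.0474 0.0999] [0.001 0.001]
gtop (-1, -1) [ 0.5232 -0.0061  0.0992] [0.0007 0.0007]
fix (1, -1) [ 0.6528 -0.1093  0.0087] [0.0012 0.0012]
fix (1, 1) [0.6233 0.086  0.0089] [0.0005 0.0005]
tray fit
[ 0.5353  0.3088 -0.0013  0.2038] 11.68 res [[-0.9, 0.3], [0.8, -0.9], [0.2, 0.1], [1.4, 0.4], [0.6, 0.5], [-0.4, 0.2], [0.3, -0.1], [-0.4, -0.5]]
fixture fit
[ 0.5594 -0.0233 -0.0011  0.1486] 8.51 res [[-0.1, 0.6], [0.0, -0.7], [0.9, 0.3], [-0.1, 0.3], [0.8, -0.6], [0.3, -0.1]]
[ 0.5592 -0.0234 -0.0007  0.1502] 8.61 res [[-0.1, 0.4], [0.1, -0.8], [0.9, 0.0], [0.0, 0.2], [0.8, -0.7], [0.4, -0.3], [-0.3, 1.0], [-0.2, -0.2], [0.6, 0.5], [-0.3, -0.3], [0.5, -0.2], [0.1, -0.4], [0.8, 0.2]]
[ 5.593e-01 -2.340e-02 -5.000e-04  1.580e-01] 9.05 res [[-0.2, 0.8], [-0.2, -0.2], [0.7, 0.3], [-0.1, -0.3], [0.3, -0.3], [0.2, -0.5], [1.0, 0.0]]
```

```bash
cat > go.py <<'E'
import sys
from plant import bot
from h import *
def plan(x,y,z,yawdeg):
    s=bot.state();A=rot(s["tcp_rot"])
    best=None
    for k in (0,180):
        a=np.radians(yawdeg+k); Y=np.array([np.cos(a),np.sin(a),0]);X=np.array([0,0,-1.]);B=np.c_[X,Y,np.cross(X,Y)]
        rv=R.from_matrix(A.T@B).as_rotvec()
        print("yaw",yawdeg+k,"turn",rv.round(3),"deg",np.degrees(np.linalg.norm(rv)).round(1))
    print("shift mm",(A.T@(np.array([x,y,z])-s["position"])*1000).round(1))
    print("t",round(s["time_s"],2),"pos",s["position"].round(4),"q",np.round(s["q"],2),"F",s["force"].round(1),"open",round(s["opening"],3),"tooly",np.degrees(np.arctan2(A[1,1],A[0,1])).round(1))
plan(*map(float,sys.argv[1:]))
E
python3 go.py .5525 .0211 .20 8.6
```

```text
yaw 8.6 turn [1.008e+00 0.000e+00 1.000e-03] deg 57.7
yaw 188.6 turn [-2.134e+00 -1.000e-03  1.000e-03] deg 122.3
shift mm [  31.3 -483.8  497.6]
t 0.25 pos [0.2908 0.6639 0.2309] q [-1.23  0.6  -0.    1.6   0.    0.94 -0.08] F [-0.3  0.1  0.2] open 0.999 tooly 66.3
```

Request:
{"method": "apply_moves", "body": {
  "targets": [
    [100,[0,-29,30],[0.06,0,0]],
    [100,[0,-58,60],[0.12,0,0]],
    [100,[0,-87,90],[0.18,0,0]],
    [100,[0,-116,119],[0.24,0,0]],
    [100,[0,-145,149],[0.3,0,0]],
    [100,[0,-174,179],[0.36,0,0]],
    [100,[0,-203,209],[0.42,0,0]],
    [100,[0,-232,239],[0.48,0,0]]
  ]
}}

```text
time_s: 0.92
position: [0.417, 0.354, 0.2315]
tcp_rot: [0.637, 0.306, 0.637, -0.306]
force: [1.3, 1.0, 0.9]
opening: 1.001
```

```bash
python3 go.py .5525 .0211 .20 8.6
```

```text
yaw 8.6 turn [ 0.525 -0.    -0.   ] deg 30.1
yaw 188.6 turn [-2.617e+00  1.000e-03 -0.000e+00] deg 149.9
shift mm [  31.4 -102.4  344.6]
t 0.92 pos [0.417  0.354  0.2315] q [-0.91  0.39  0.13  2.02 -0.07  0.74 -0.05] F [1.3 1.  0.9] open 1.001 tooly 38.7
```

Request:
{"method": "apply_moves", "body": {
  "targets": [
    [100,[0,-11,38],[0.066,0,0]],
    [100,[0,-22,76],[0.13,0,0]],
    [100,[0,-34,114],[0.2,0,0]],
    [100,[0,-45,152],[0.26,0,0]],
    [100,[0,-56,190],[0.33,0,0]],
    [100,[0,-67,228],[0.39,0,0]],
    [100,[0,-78,262],[0.46,0,0]],
    [100,[0,-85,285],[0.525,0,0]]
  ]
}}

```text
time_s: 1.58
position: [0.5301, 0.0768, 0.2316]
tcp_rot: [0.536, 0.462, 0.535, -0.462]
force: [-0.4, 0.2, -0.0]
opening: 0.998
```

```bash
python3 go.py .5525 .0211 .20 8.6; python3 - <<'E'
from plant import bot, eyes
import cv2,pickle
s=bot.state();c=eyes.read_camera("wrist");cv2.imwrite("pics/w1.png",c["pixels"]);pickle.dump((s,c),open("w1.pkl","wb"))
E
```

```text
yaw 8.6 turn [-0.004  0.001 -0.001] deg 0.2
yaw 188.6 turn [ 3.138e+00 -1.000e-03 -1.000e-03] deg 179.8
shift mm [31.7 14.  58.3]
t 1.58 pos [0.5301 0.0768 0.2316] q [-0.48  0.38  0.31  2.05 -0.17  0.73  0.08] F [-0.4  0.2 -0. ] open 0.998 tooly 8.4
```

View pics/w1.png

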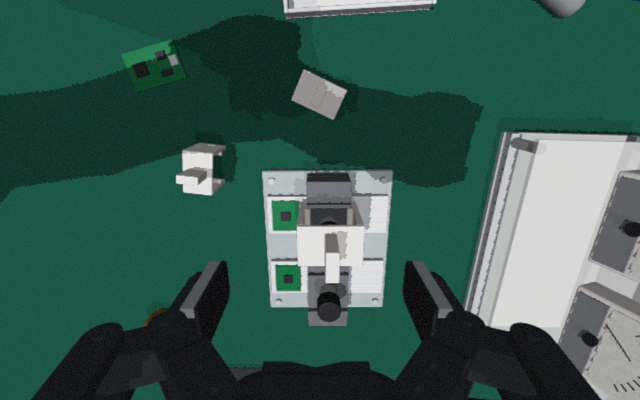

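The wrist view shows the guard in line between the fingers, with the tab at about (331,255), the knob at (328,303), and a look-alike at (205,170). I'll overlay the fitted model as a check.

```bash
python3 - <<'E'
import pickle; from h import *
s,c=pickle.load(open("w1.pkl","rb"));im=c["pixels"].copy()
k=4;x0,y0=255,155
o=cv2.resize(im[y0:330,x0:410],None,fx=k,fy=k,interpolation=cv2.INTER_CUBIC)
a=.1502
def W(p): return [.5592+np.cos(a)*p[0]-np.sin(a)*p[1],-.0234+np.sin(a)*p[0]+np.cos(a)*p[1],p[2]]
def box(hx,hy,cy,z,col):
    q=[((proj(c,W([sx*hx,cy+sy*hy,z]),s)-[x0,y0]+.5)*k).astype(int) for sx,sy in((1,1),(1,-1),(-1,-1),(-1,1))]
    cv2.polylines(o,[np.array(q)],1,col,1)
box(.08,.1,0,.01,(0,0,255));box(.033,.022,.045,.101,(255,0,0));box(.006,.015,.045,.141,(0,0,255));box(.014,.014,-.045,.088,(0,255,255))
cv2.imwrite("pics/ov1.png",o)
E
```

```text
(no output)
```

View pics/ov1.png

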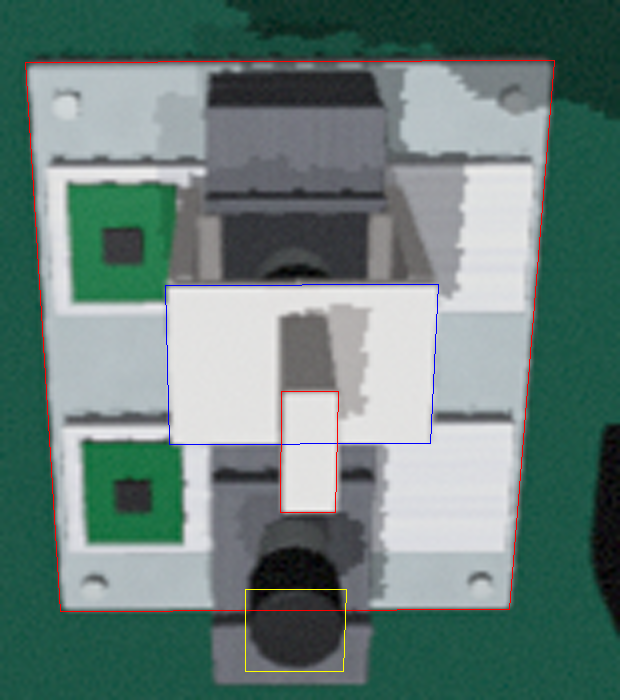

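The model fits the wrist view to within about 1 mm. Moving over the tab and down.

Request:
{"method": "apply_moves", "body": {
  "targets": [
    [100,[0,4,20],[0,0,0]],
    [100,[0,9,40],[0,0,0]],
    [100,[10,14,58.3],[-0.004,0,0]],
    [100,[30,14,58.3],[-0.004,0,0]],
    [100,[55,14,58.3],[-0.004,0,0]],
    [100,[80,14,58.3],[-0.004,0,0]],
    [100,[105,14,58.3],[-0.004,0,0]],
    [100,[122,14,58.3],[-0.004,0,0]]
  ]
}}

```text
time_s: 2.3
position: [0.5512, 0.0255, 0.1074]
tcp_rot: [0.537, 0.459, 0.538, -0.459]
force: [0.3, -0.1, 0.0]
opening: 0.998
```

```bash
python3 go.py .5525 .0211 .108 8.6
```

```text
yaw 8.6 turn [ 0.008 -0.     0.001] deg 0.4
yaw 188.6 turn [-3.134e+00 -2.000e-03 -0.000e+00] deg 179.6
shift mm [-0.6  0.5  4.6]
t 2.3 pos [0.5512 0.0255 0.1074] q [-0.3   0.58  0.22  2.11 -0.26  0.48  0.28] F [ 0.3 -0.1  0. ] open 0.998 tooly 9.0
```

Request:
{"method": "apply_moves", "body": {
  "targets": [
    [100,[0,0,0],[0,0,0]],
    [100,[0,0,0],[0,0,0]]
  ]
}}

```text
time_s: 2.47
position: [0.5515, 0.0253, 0.1089]
tcp_rot: [0.537, 0.459, 0.538, -0.46]
force: [0.9, -0.5, -0.0]
opening: 0.999
```

```bash
python3 go.py .5525 .0211 .108 8.6
```

```text
yaw 8.6 turn [ 0.007 -0.     0.002] deg 0.4
yaw 188.6 turn [-3.134e+00 -3.000e-03 -0.000e+00] deg 179.6
shift mm [0.9 0.3 4.3]
t 2.47 pos [0.5515 0.0253 0.1089] q [-0.3   0.58  0.22  2.11 -0.26  0.48  0.28] F [ 0.9 -0.5 -0. ] open 0.999 tooly 9.0
```

Request:
{"method": "apply_moves", "body": {
  "targets": [
    [100,[0.5,0.3,4.3],[0.007,0,0]],
    [100,[0.5,0.3,4.3],[0.007,0,0]],
    [100,[0.5,0.3,4.3],[0.007,0,0]]
  ]
}}

```text
time_s: 2.72
position: [0.5536, 0.0207, 0.11]
tcp_rot: [0.536, 0.462, 0.535, -0.461]
force: [0.2, -0.9, 0.1]
opening: 1.003
```

```bash
python3 go.py .5525 .0211 .108 8.6;python3 - <<'E'
from plant import bot, eyes
import cv2,pickle
s=bot.state();c=eyes.read_camera("wrist");cv2.imwrite("pics/w2.png",c["pixels"])
E
```

```text
yaw 8.6 turn [-0.001  0.    -0.002] deg 0.1
yaw 188.6 turn [ 3.141e+00 -3.000e-03 -0.000e+00] deg 180.0
shift mm [ 2.  -1.  -0.5]
t 2.72 pos [0.5536 0.0207 0.11  ] q [-0.29  0.58  0.22  2.11 -0.26  0.48  0.28] F [ 0.2 -0.9  0.1] open 1.003 tooly 8.6
```

View pics/w2.png

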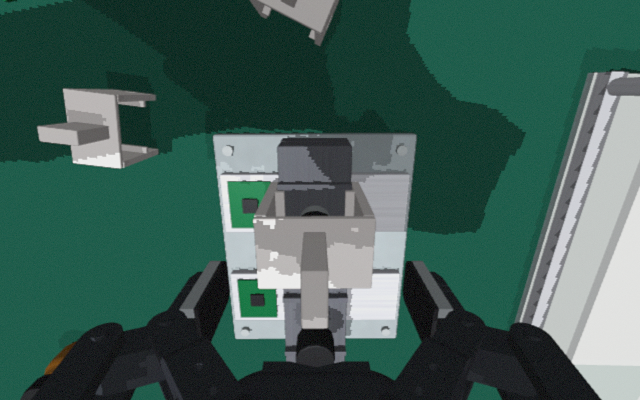

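The tab at (315,265) is centred between the pads. Closing.

Request:
{"method": "apply_moves", "body": {
  "targets": [
    [40,[2,-1,0],[0,0,0]],
    [0,[2,-1,0],[0,0,0]],
    [0,[2,-1,0],[0,0,0]],
    [0,[2,-1,0],[0,0,0]],
    [0,[2,-1,0],[0,0,0]],
    [0,[2,-1,0],[0,0,0]],
    [0,[2,-1,0],[0,0,0]],
    [0,[2,-1,0],[0,0,0]]
  ]
}}

```text
time_s: 3.43
position: [0.5518, 0.0208, 0.1067]
tcp_rot: [0.536, 0.461, 0.536, -0.461]
force: [0.4, 0.3, -1.1]
opening: 0.13
```

```bash
python3 go.py .5525 .0211 .2 8.6
```

```text
yaw 8.6 turn [-0.  0.  0.] deg 0.0
yaw 188.6 turn [ 3.142  0.    -0.   ] deg 180.0
shift mm [-93.3   0.7  -0.2]
t 3.43 pos [0.5518 0.0208 0.1067] q [-0.29  0.58  0.22  2.11 -0.26  0.47  0.28] F [ 0.4  0.3 -1.1] open 0.13 tooly 8.6
```

Request:
{"method": "apply_moves", "body": {
  "targets": [
    [0,[-3,0,0],[0,0,0]],
    [0,[-7,0,0],[0,0,0]],
    [0,[-12,0,0],[0,0,0]],
    [0,[-18,0,0],[0,0,0]],
    [0,[-26,0,0],[0,0,0]],
    [0,[-36,0,0],[0,0,0]],
    [0,[-48,0,0],[0,0,0]],
    [0,[-62,0,0],[0,0,0]]
  ]
}}

```text
time_s: 4.1
position: [0.5519, 0.0207, 0.1701]
tcp_rot: [0.536, 0.461, 0.536, -0.461]
force: [0.6, 0.0, -0.6]
opening: 0.127
```

Request:
{"method": "apply_moves", "body": {
  "targets": [
    [0,[-15,0,0],[0,0,0]],
    [0,[-35,0,0],[0,0,0]],
    [0,[-50,0,0],[0,0,0]],
    [0,[-60,0,0],[0,0,0]],
    [0,[-60,0,0],[0,0,0]]
  ]
}}

```text
time_s: 4.52
position: [0.5529, 0.0208, 0.2315]
tcp_rot: [0.537, 0.462, 0.535, -0.46]
force: [0.9, -0.5, -0.7]
opening: 0.127
```

```bash
python3 go.py .5353 .3088 .225 11.7;python3 - <<'E'
from plant import bot, eyes
import cv2
c=eyes.read_camera("scene");cv2.imwrite("pics/s3.png",c["pixels"])
c=eyes.read_camera("side");cv2.imwrite("pics/d3.png",c["pixels"])
E
```

```text
yaw 11.7 turn [-0.054 -0.    -0.004] deg 3.1
yaw 191.7 turn [ 3.087 -0.007  0.   ] deg 176.9
shift mm [   6.7   25.5 -287.4]
t 4.52 pos [0.5529 0.0208 0.2315] q [-0.37  0.4   0.31  2.01 -0.18  0.75  0.21] F [ 0.9 -0.5 -0.7] open 0.127 tooly 8.6
```

View pics/s3.png

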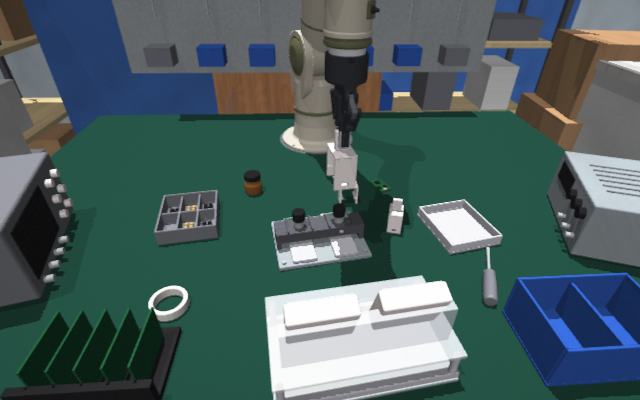

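View pics/d3.png

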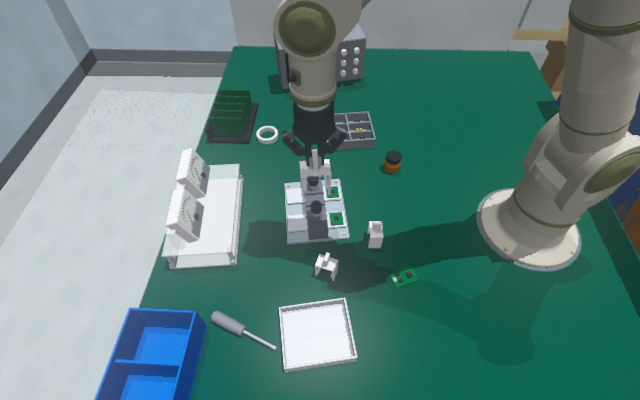

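The guard is held upright and clear of the knob, at scene (342,170). Moving over the tray.

Request:
{"method": "apply_moves", "body": {
  "targets": [
    [0,[0,2,-20],[-0.005,0,0]],
    [0,[0,5,-55],[-0.01,0,0]],
    [0,[0,8,-90],[-0.015,0,0]],
    [0,[0,11,-125],[-0.02,0,0]],
    [0,[0,14,-160],[-0.03,0,0]],
    [0,[0,17,-195],[-0.04,0,0]],
    [0,[0,20,-230],[-0.05,0,0]],
    [0,[0,23,-260],[-0.054,0,0]]
  ]
}}

```text
time_s: 5.28
position: [0.5346, 0.2838, 0.2274]
tcp_rot: [0.548, 0.445, 0.549, -0.447]
force: [0.7, 0.1, -0.4]
opening: 0.134
```

Request:
{"method": "apply_moves", "body": {
  "targets": [
    [0,[0,0,0],[0,0,0]],
    [0,[0,0,0],[0,0,0]],
    [0,[0,0,0],[0,0,0]]
  ]
}}

```text
time_s: 5.53
position: [0.5353, 0.2806, 0.2277]
tcp_rot: [0.548, 0.446, 0.548, -0.447]
force: [-0.4, 0.1, -0.9]
opening: 0.128
```

```bash
python3 go.py .5353 .3088 .135 11.7
```

```text
yaw 11.7 turn [-0.     0.001  0.002] deg 0.1
yaw 191.7 turn [ 3.141e+00  3.000e-03 -2.000e-03] deg 180.0
shift mm [ 92.6   5.9 -27.7]
t 5.53 pos [0.5353 0.2806 0.2277] q [-0.77  0.47  0.28  1.9  -0.18  0.8  -0.19] F [-0.4  0.1 -0.9] open 0.128 tooly 11.7
```

Request:
{"method": "apply_moves", "body": {
  "targets": [
    [0,[0,3,-14],[0,0,0]],
    [0,[5,6,-28],[0,0,0]],
    [0,[25,6,-28],[0,0,0]],
    [0,[50,6,-28],[0,0,0]],
    [0,[75,6,-28],[0,0,0]],
    [0,[100,6,-28],[0,0,0]],
    [0,[115,6,-28],[0,0,0]],
    [0,[120,6,-28],[0,0,0]]
  ]
}}

```text
time_s: 6.2
position: [0.5348, 0.3099, 0.1058]
tcp_rot: [0.548, 0.445, 0.549, -0.448]
force: [-0.1, -0.3, -0.5]
opening: 0.131
```

Request:
{"method": "apply_moves", "body": {
  "targets": [
    [0,[0,0,0],[0,0,0]],
    [0,[0,0,0],[0,0,0]]
  ]
}}

```text
time_s: 6.37
position: [0.5364, 0.3103, 0.1091]
tcp_rot: [0.548, 0.447, 0.548, -0.446]
force: [0.4, -0.2, -1.1]
opening: 0.132
```

```bash
python3 go.py .5353 .3088 .083 11.7; python3 - <<'E'
from plant import bot, eyes
import cv2; from h import crop
c=eyes.read_camera("scene");crop(c["pixels"],400,150,520,260,5,"pics/s4.png")
c=eyes.read_camera("side");crop(c["pixels"],250,240,380,380,4,"pics/d4.png")
E
```

```text
yaw 11.7 turn [-0. -0. -0.] deg 0.0
yaw 191.7 turn [ 3.141e+00 -1.000e-03  0.000e+00] deg 180.0
shift mm [26.1 -1.4  1.3]
t 6.37 pos [0.5364 0.3103 0.1091] q [-0.76  0.64  0.22  1.96 -0.24  0.57 -0.18] F [ 0.4 -0.2 -1.1] open 0.132 tooly 11.7
```

View pics/s4.png

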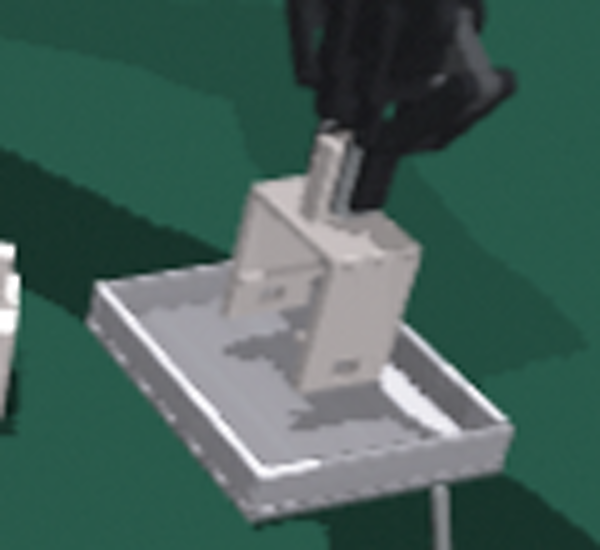

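View pics/d4.png

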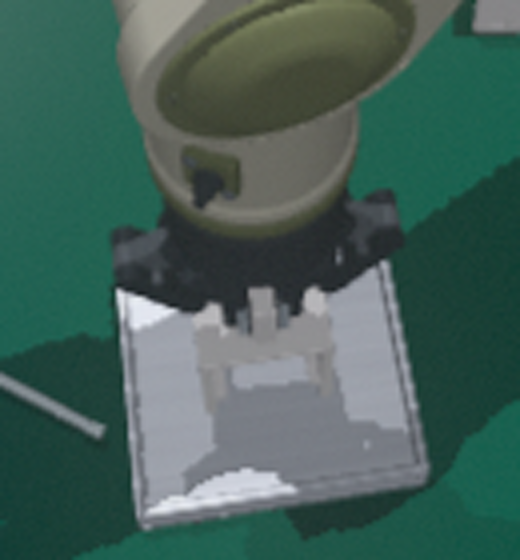

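The guard hovers upright over the tray middle. Lowering until contact.

Request:
{"method": "apply_moves", "body": {
  "targets": [
    [0,[6,-1,1],[0,0,0]],
    [0,[12,-1.4,1.3],[0,0,0]],
    [0,[17,-1.4,1.3],[0,0,0]],
    [0,[21,-1.4,1.3],[0,0,0]],
    [0,[21,-1.4,1.3],[0,0,0]]
  ]
}}

```text
time_s: 6.88
position: [0.5344, 0.3082, 0.0868]
tcp_rot: [0.548, 0.446, 0.548, -0.447]
force: [0.0, -0.0, -0.7]
opening: 0.132
```

Request:
{"method": "apply_moves", "body": {
  "targets": [
    [0,[1,0,0],[0,0,0]],
    [0,[2,0,0],[0,0,0]],
    [0,[2,0,0],[0,0,0]]
  ]
}}

```text
time_s: 7.13
position: [0.5349, 0.3084, 0.0857]
tcp_rot: [0.548, 0.446, 0.548, -0.446]
force: [0.0, -0.1, -1.6]
opening: 0.131
```

Request:
{"method": "apply_moves", "body": {
  "targets": [
    [0,[1,0,0],[0,0,0]],
    [0,[1.5,0,0],[0,0,0]],
    [0,[1.5,0,0],[0,0,0]]
  ]
}}

```text
time_s: 7.38
position: [0.5349, 0.3084, 0.0843]
tcp_rot: [0.548, 0.446, 0.548, -0.446]
force: [0.3, 0.3, -0.7]
opening: 0.132
```

Request:
{"method": "apply_moves", "body": {
  "targets": [
    [0,[1,0,0],[0,0,0]],
    [0,[1.5,0,0],[0,0,0]],
    [0,[1.5,0,0],[0,0,0]]
  ]
}}

```text
time_s: 7.63
position: [0.5349, 0.3084, 0.0828]
tcp_rot: [0.548, 0.447, 0.548, -0.446]
force: [-0.2, 1.2, -1.2]
opening: 0.132
```

Request:
{"method": "apply_moves", "body": {
  "targets": [
    [0,[1,0,0],[0,0,0]],
    [0,[1,0,0],[0,0,0]],
    [0,[1,0,0],[0,0,0]]
  ]
}}

```text
time_s: 7.88
position: [0.5352, 0.3085, 0.0827]
tcp_rot: [0.548, 0.447, 0.548, -0.446]
force: [-1.2, 0.1, 8.0]
opening: 0.135
```

Contact at 8 N at the expected height. Releasing.

Request:
{"method": "apply_moves", "body": {
  "targets": [
    [15,[-0.5,0,0],[0,0,0]],
    [30,[-0.5,0,0],[0,0,0]],
    [60,[-0.5,0,0],[0,0,0]],
    [80,[-0.5,0,0],[0,0,0]],
    [80,[-0.5,0,0],[0,0,0]],
    [80,[-0.5,0,0],[0,0,0]]
  ]
}}

```text
time_s: 8.38
position: [0.5348, 0.3084, 0.0822]
tcp_rot: [0.548, 0.446, 0.548, -0.447]
force: [-0.2, 0.1, -0.2]
opening: 0.803
```

Request:
{"method": "apply_moves", "body": {
  "targets": [
    [80,[-8,0,0],[0,0,0]],
    [80,[-25,0,0],[0,0,0]],
    [80,[-50,0,0],[0,0,0]],
    [80,[-80,0,0],[0,0,0]],
    [80,[-110,0,0],[0,0,0]],
    [80,[-130,0,0],[0,0,0]],
    [80,[-135,0,0],[0,0,0]]
  ]
}}

```text
time_s: 8.97
position: [0.5364, 0.309, 0.2216]
tcp_rot: [0.549, 0.449, 0.548, -0.445]
force: [0.3, 0.3, -0.3]
opening: 0.8
```

```bash
python3 go.py .5525 .0211 .15 8.6; python3 - <<'E'
from plant import bot, eyes
import cv2,pickle; from h import crop
c=eyes.read_camera("scene");cv2.imwrite("pics/sc5.png",c["pixels"]);crop(c["pixels"],260,150,520,260,3,"pics/s5.png")
d=eyes.read_camera("side");crop(d["pixels"],250,240,380,380,4,"pics/d5.png")
s=bot.state();w=eyes.read_camera("wrist");cv2.imwrite("pics/w5.png",w["pixels"]);pickle.dump((s,w),open("w5.pkl","wb"))
E
```

```text
yaw 8.6 turn [ 0.054 -0.002 -0.005] deg 3.1
yaw 188.6 turn [-3.088  0.008 -0.004] deg 176.9
shift mm [ 70.7 -42.8 285.4]
t 8.97 pos [0.5364 0.309  0.2216] q [-0.81  0.49  0.28  1.88 -0.19  0.79 -0.22] F [ 0.3  0.3 -0.3] open 0.8 tooly 11.7
```

View pics/s5.png

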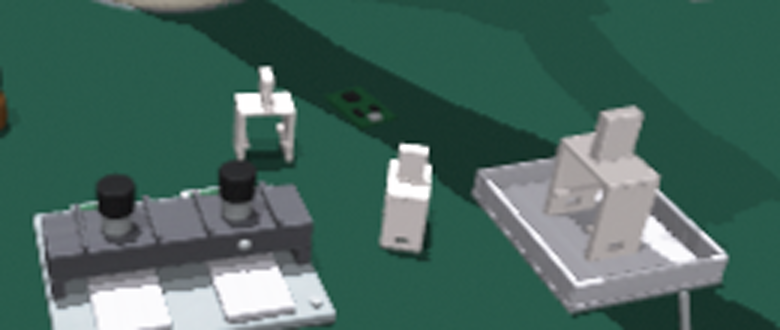

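View pics/w5.png

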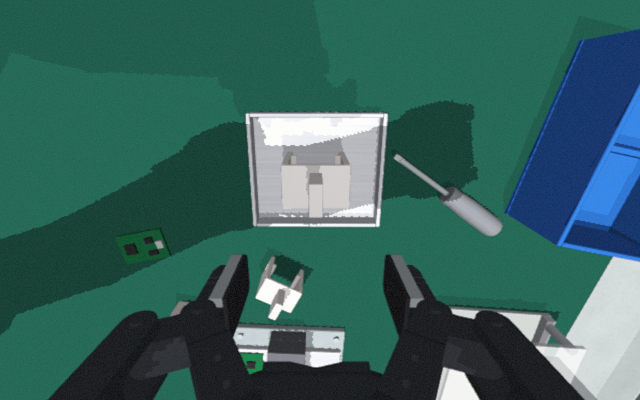

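The guard stands upright in the middle of the tray (wrist view about (316,185), tray (246–387,113–227)), and nothing else has moved. Going to the knob.

Request:
{"method": "apply_moves", "body": {
  "targets": [
    [80,[0,-3,20],[0.005,0,0]],
    [80,[0,-8,55],[0.01,0,0]],
    [80,[0,-14,93],[0.015,0,0]],
    [80,[0,-20,131],[0.02,0,0]],
    [80,[0,-26,169],[0.03,0,0]],
    [80,[0,-32,207],[0.04,0,0]],
    [80,[0,-36,240],[0.05,0,0]],
    [80,[0,-39,260],[0.054,0,0]]
  ]
}}

```text
time_s: 9.78
position: [0.5484, 0.0416, 0.2159]
tcp_rot: [0.535, 0.461, 0.535, -0.463]
force: [-0.2, 0.8, -0.5]
opening: 0.8
```

Request:
{"method": "apply_moves", "body": {
  "targets": [
    [80,[0,0,0],[0,0,0]],
    [80,[0,0,0],[0,0,0]],
    [80,[0,0,0],[0,0,0]]
  ]
}}

```text
time_s: 10.03
position: [0.5488, 0.0466, 0.2162]
tcp_rot: [0.536, 0.461, 0.537, -0.461]
force: [0.1, 0.0, -0.4]
opening: 0.797
```

```bash
python3 go.py .5525 .0211 .15 8.6; python3 - <<'E'
from plant import bot, eyes
import cv2,pickle; from h import *
s=bot.state();w=eyes.read_camera("wrist");x0,y0,k=240,150,4
a=.1502
def W(p): return [.5592+np.cos(a)*p[0]-np.sin(a)*p[1],-.0234+np.sin(a)*p[0]+np.cos(a)*p[1],p[2]]
def draw(c,x0,y0,x1,y1,k,n,s=None):
    o=cv2.resize(c["pixels"][y0:y1,x0:x1],None,fx=k,fy=k,interpolation=cv2.INTER_CUBIC)
    for z in (.066,.088):
        q=[((proj(c,W([.014*np.cos(t),.045+.014*np.sin(t),z]),s)-[x0,y0]+.5)*k).astype(int) for t in np.linspace(0,6.28,40)]
        cv2.polylines(o,[np.array(q)],1,(0,0,255),1)
    cv2.imwrite(n,o)
draw(w,240,150,400,300,4,"pics/ov6w.png",s)
draw(eyes.read_camera("scene"),290,180,380,260,7,"pics/ov6s.png")
E
```

```text
yaw 8.6 turn [ 0.    -0.     0.002] deg 0.1
yaw 188.6 turn [-3.141e+00 -3.000e-03 -0.000e+00] deg 180.0
shift mm [66.2 -0.  25.7]
t 10.03 pos [0.5488 0.0466 0.2162] q [-0.4   0.42  0.3   2.03 -0.19  0.72  0.16] F [ 0.1  0.  -0.4] open 0.797 tooly 8.6
```

View pics/ov6w.png

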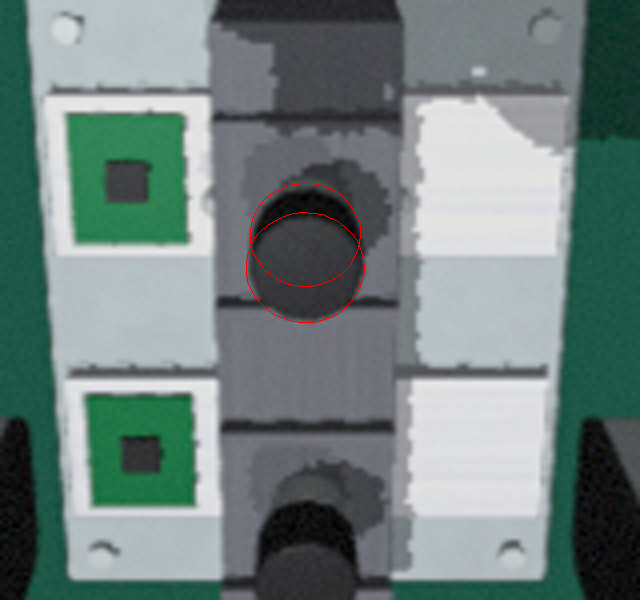

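View pics/ov6s.png

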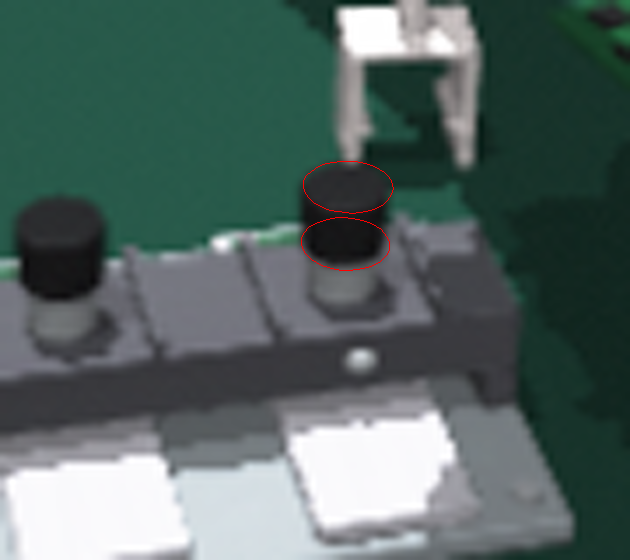

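Both views confirm the knob where the model puts it. Descending.

Request:
{"method": "apply_moves", "body": {
  "targets": [
    [80,[0,0,13],[0,0,0]],
    [80,[10,0,25.7],[0,0,0]],
    [80,[35,0,25.7],[0,0,0]],
    [80,[65,0,25.7],[0,0,0]],
    [80,[95,0,25.7],[0,0,0]],
    [80,[100,0,25.7],[0,0,0]],
    [80,[100,0,25.7],[0,0,0]]
  ]
}}

```text
time_s: 10.72
position: [0.5522, 0.0203, 0.1158]
tcp_rot: [0.535, 0.46, 0.537, -0.462]
force: [-0.8, -0.3, 0.7]
opening: 0.799
```

```bash
python3 go.py .5525 .0211 .060 8.6
```

```text
yaw 8.6 turn [0.    0.    0.004] deg 0.2
yaw 188.6 turn [-3.141 -0.006  0.   ] deg 180.0
shift mm [55.8  0.7 -0.7]
t 10.72 pos [0.5522 0.0203 0.1158] q [-0.3   0.57  0.23  2.1  -0.26  0.5   0.27] F [-0.8 -0.3  0.7] open 0.799 tooly 8.6
```

Request:
{"method": "apply_moves", "body": {
  "targets": [
    [80,[12,0.5,-0.5],[0,0,0]],
    [80,[26,0.5,-0.5],[0,0,0]],
    [80,[40,0.5,-0.5],[0,0,0]],
    [80,[50,0.5,-0.5],[0,0,0]],
    [80,[55,0.5,-0.5],[0,0,0]],
    [80,[55,0.5,-0.5],[0,0,0]],
    [80,[55,0.5,-0.5],[0,0,0]]
  ]
}}

```text
time_s: 11.3
position: [0.554, 0.021, 0.063]
tcp_rot: [0.536, 0.461, 0.536, -0.461]
force: [0.5, 0.4, -0.4]
opening: 0.799
```

```bash
python3 go.py .5525 .0211 .060 8.6;python3 - <<'E'
from plant import bot, eyes
import cv2
c=eyes.read_camera("wrist");cv2.imwrite("pics/w7.png",c["pixels"])
E
```

```text
yaw 8.6 turn [-0.     0.    -0.001] deg 0.0
yaw 188.6 turn [ 3.142e+00 -1.000e-03 -0.000e+00] deg 180.0
shift mm [ 3.  -1.5 -0.3]
t 11.3 pos [0.554 0.021 0.063] q [-0.26  0.65  0.18  2.13 -0.29  0.38  0.3 ] F [ 0.5  0.4 -0.4] open 0.799 tooly 8.6
```

View pics/w7.png

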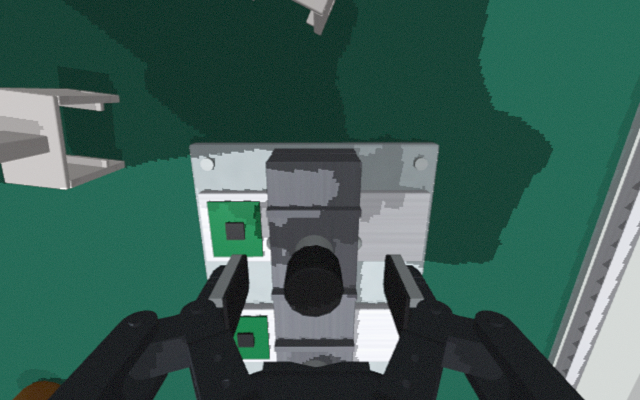

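The knob at (314,282) is centred between the pads. Closing on it.

Request:
{"method": "apply_moves", "body": {
  "targets": [
    [80,[2.5,-1,0],[0,0,0]],
    [50,[2.5,-1,0],[0,0,0]],
    [10,[2.5,-1,0],[0,0,0]],
    [10,[2.5,-1,0],[0,0,0]],
    [10,[2.5,-1,0],[0,0,0]],
    [10,[2.5,-1,0],[0,0,0]],
    [10,[2.5,-1,0],[0,0,0]],
    [10,[2.5,-1,0],[0,0,0]]
  ]
}}

```text
time_s: 12.02
position: [0.5529, 0.021, 0.0602]
tcp_rot: [0.536, 0.461, 0.536, -0.461]
force: [-0.8, 1.4, 6.1]
opening: 0.308
```

```bash
python3 go.py .5525 .0211 .076 8.6;python3 - <<'E'
from plant import bot, eyes
import cv2
c=eyes.read_camera("wrist");cv2.imwrite("pics/w8.png",c["pixels"])
E
```

```text
yaw 8.6 turn [-0.    -0.    -0.001] deg 0.0
yaw 188.6 turn [ 3.141e+00 -1.000e-03  0.000e+00] deg 180.0
shift mm [-15.8  -0.3  -0.2]
t 12.02 pos [0.5529 0.021  0.0602] q [-0.26  0.66  0.17  2.13 -0.29  0.37  0.3 ] F [-0.8  1.4  6.1] open 0.308 tooly 8.6
```

View pics/w8.png

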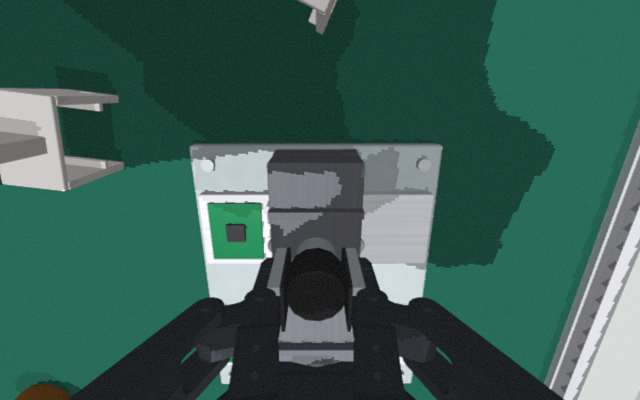

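The pads hold the knob at (316,283), opening about 26 mm. Pulling up in steps.

Request:
{"method": "apply_moves", "body": {
  "targets": [
    [10,[-2,0,0],[0,0,0]],
    [10,[-4,0,0],[0,0,0]],
    [10,[-6,0,0],[0,0,0]],
    [10,[-8,0,0],[0,0,0]],
    [10,[-10,0,0],[0,0,0]],
    [10,[-12,0,0],[0,0,0]],
    [10,[-14,0,0],[0,0,0]],
    [10,[-14,0,0],[0,0,0]]
  ]
}}

```text
time_s: 12.73
position: [0.5528, 0.021, 0.074]
tcp_rot: [0.536, 0.461, 0.536, -0.461]
force: [3.4, -0.1, -10.9]
opening: 0.309
```

Request:
{"method": "apply_moves", "body": {
  "targets": [
    [10,[-0.7,0,0],[0,0,0]],
    [10,[-1.5,0,0],[0,0,0]],
    [10,[-1.5,0,0],[0,0,0]]
  ]
}}

```text
time_s: 12.98
position: [0.5528, 0.0209, 0.0754]
tcp_rot: [0.536, 0.461, 0.536, -0.461]
force: [5.1, 0.1, -11.6]
opening: 0.305
```

Request:
{"method": "apply_moves", "body": {
  "targets": [
    [10,[-0.7,0,0],[0,0,0]],
    [10,[-0.7,0,0],[0,0,0]],
    [10,[-0.7,0,0],[0,0,0]]
  ]
}}

```text
time_s: 13.23
position: [0.5528, 0.021, 0.076]
tcp_rot: [0.536, 0.461, 0.536, -0.461]
force: [5.4, 0.1, -11.3]
opening: 0.309
```

Request:
{"method": "apply_moves", "body": {
  "targets": [
    [10,[-0.6,0,0],[0,0,0]],
    [10,[-0.6,0,0],[0,0,0]],
    [10,[-0.6,0,0],[0,0,0]]
  ]
}}

```text
time_s: 13.48
position: [0.5528, 0.0209, 0.0764]
tcp_rot: [0.536, 0.461, 0.536, -0.461]
force: [5.2, 1.1, -13.7]
opening: 0.307
```

Request:
{"method": "apply_moves", "body": {
  "targets": [
    [10,[-0.5,0,0],[0,0,0]],
    [10,[-0.5,0,0],[0,0,0]],
    [10,[-0.5,0,0],[0,0,0]]
  ]
}}

```text
time_s: 13.73
position: [0.5528, 0.0209, 0.0765]
tcp_rot: [0.536, 0.461, 0.536, -0.461]
force: [6.2, 1.0, -19.8]
opening: 0.304
```

The force jumps from 11 to 20 N as the motion stops, so the plunger is on its stop. I'll hold and check for slip.

Request:
{"method": "apply_moves", "body": {
  "targets": [
    [10,[0,0,0],[0,0,0]],
    [10,[0,0,0],[0,0,0]],
    [10,[0,0,0],[0,0,0]],
    [10,[0,0,0],[0,0,0]],
    [10,[0,0,0],[0,0,0]],
    [10,[0,0,0],[0,0,0]],
    [10,[0,0,0],[0,0,0]],
    [10,[0,0,0],[0,0,0]]
  ]
}}

```text
time_s: 14.4
position: [0.5528, 0.0209, 0.0765]
tcp_rot: [0.536, 0.461, 0.536, -0.461]
force: [7.6, -0.7, -20.4]
opening: 0.306
```

```bash
python3 - <<'E'
from plant import bot, eyes
import cv2; from h import *
s=bot.state();print(s["position"],s["force"],s["opening"],s["time_s"])
c=eyes.read_camera("scene");crop(c["pixels"],240,150,510,300,3,"pics/s9.png")
d=eyes.read_camera("side");cv2.imwrite("pics/d9.png",d["pixels"])
c=eyes.read_camera("wrist");cv2.imwrite("pics/w9.png",c["pixels"])
E
```

```text
[0.55277693 0.02092305 0.07646642] [  7.57965379  -0.74174642 -20.38556637] 0.3058828865591498 14.4
```

View pics/s9.png

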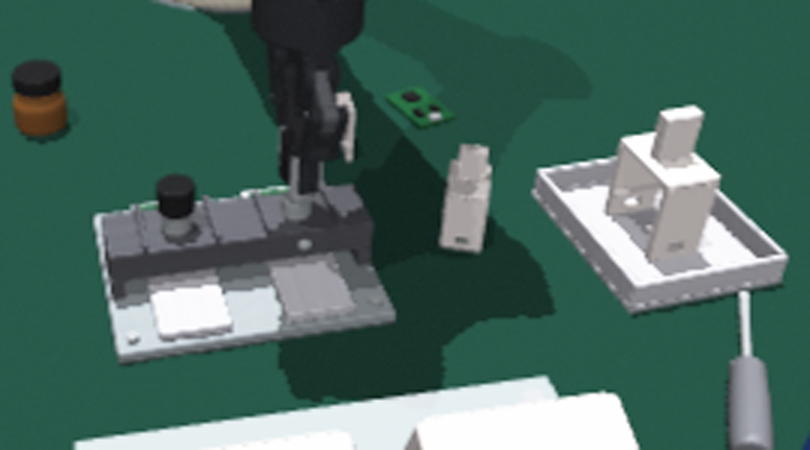

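View pics/d9.png

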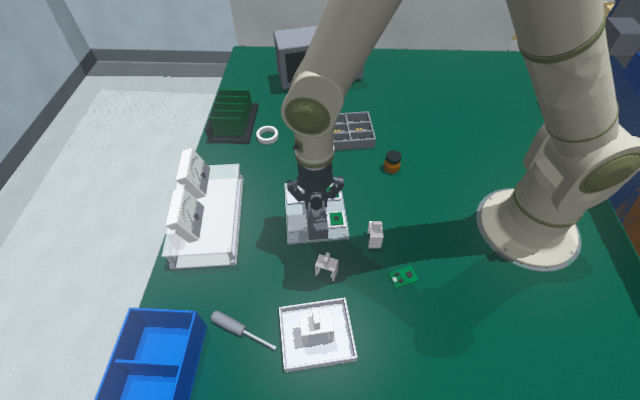

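View pics/w9.png

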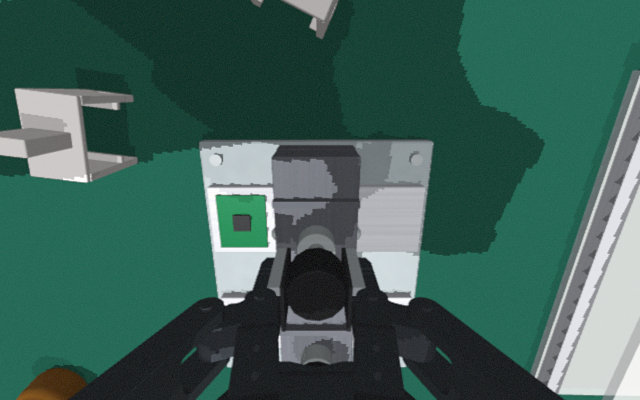

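The knob sits at the same place in the gripper, (316,283), with the neck extended. The guard stands in the tray at side (317,328), and the other knob and the loose things haven't moved. Handing in.

```bash
python3 -c "
from plant import bot
print(bot.finish_job())"
```

```text
the job is handed in; nothing more can be done
None
```

I lifted the white guard straight up off the rail and stood it on its legs in the middle of the tray. I then pulled the plunger under it up to its stop and handed the job in, about 14.5 s in, with the gripper still holding it.

- **Guard:** It touched the tray floor at about 8 N, at the expected height, within about 1 mm of the measured tray centre. The pictures after release and at the end show it upright and central.
- **Plunger:** The tool rose 16.3 mm, against a stop at 16 mm. The pull then jumped from about 11 N (the spring alone) to about 20 N with no further motion. Over a hold of about 0.7 s, neither the tool height nor the knob's place in the gripper changed. I inferred the stop from this travel and force, because the plunger's own position can't be read.
- **Side force:** A steady sideways force of 5–8 N on the tool remained at the end, probably from a slight off-centre grip. It's well below the limits.
- **Everything else:** The other plunger is still seated, and the final pictures show the loose things and the look-alikes where they were. No check failed or disagreed.

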